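Hang the guard gate back on a bench screen printer

TASK

The yellow-framed clear guard gate of the bench screen printer was taken off for cleaning and stands in the rack beside two screens. Lift it out, lower both its knuckles fully onto the two pintle pins of the printer's guard post, then swing it shut until the sprung catch holds it. Do not drop or slam the gate, and leave the screens and everything else on the bench where they are.

Things in the scene. Friction and masses are not known exactly. Their poses are not given: they have to be found in the camera images.
- gate_center (a point): Centre of the guard gate: flat upright frame 150 mm wide (its y), 150 high (z, up), 14 thick (x), 0.30 to 0.48 kg, yellow rails, clear 4 mm panel. Its y points to the hinge edge, where two steel knuckles sit on an axis 91 mm from here; the opposite edge, at y = -75 mm, is free. It starts upright in one of the rack's three slots, underside 12 mm above the table.
- gate_grip (a point): Place to grip the gate, from above across its thickness: on the yellow top rail (26 mm high, 14 mm thick along x), straight above the balance point, which lies 10 mm from the gate's middle towards the knuckles. 62 mm above gate_center, 13 mm below the top edge, 81 mm from the knuckles' axis. Axes as the gate's.
- knuckle_low (a point): Centre of the bottom mouth of the gate's lower knuckle: 91 mm along y from and 57 mm below gate_center, on the bore's axis. A knuckle is a vertical steel tube, 22 mm outside, 12 mm bore, 24 mm long, open at both ends. Axes as the gate's.
- knuckle_high (a point): Centre of the bottom mouth of the gate's upper knuckle: 91 mm along y from and 33 mm above gate_center, 90 mm above knuckle_low, on the same axis. Axes as the gate's.
- pin_low (a point): Foot of the printer's lower pintle pin, on top of its bracket (8 mm thick, 20 wide, from the hinge post). The pin stands 21 mm up, 10 mm in diameter, its top 7 mm tapered to 3 mm. A knuckle fully home rests on the bracket, its mouth at this point. Axes as the printer's: x away from the robot into the machine, y along its front from latch post to hinge post, z up.
- pin_high (a point): Foot of the upper pintle pin, identical, 90 mm straight above the lower one. Its bracket's underside is 82 mm above pin_low, so the gate's lower knuckle can only come in sideways beneath it, with the whole gate 21 to 58 mm above its home height. Axes as the printer's.
- gate_home (a point): Where gate_center lies when the gate is hung and shut, 130 mm above the table; there the gate's axes match this frame, which is the printer's. The gate opens towards the robot (-x here): open by an angle p its yaw is the printer's yaw minus p. A rubber strip on the latch post stops it when shut. The printer's base, 45 mm high, reaches 25 mm forward; the hung gate swings 10 mm above it.
- hinge_post (a point): Middle of the inner top edge of the hinge post, a 30 mm square aluminium post 219 mm high, 15 mm in +y of the pins. The latch post is the same, its inner face 81 mm to -y of gate_home. Axes as the printer's.
- keeper (a point): Tip of the steel keeper plate (26 mm deep in x, underside at this height), which reaches 19 mm from the latch post over the gate's free top corner, 6 mm above the shut gate: the gate cannot be lowered on while shut or within about 10 degrees of it, so hang it open, then swing it under the keeper. Axes as the printer's.
- catch (a joint): Sprung catch in the latch post at gate_home's height: a slanted brass bolt that the gate's free edge pushes back on closing and that springs out in front of it. 0 = fully out, up to 0.008 m pressed in; about 5 mm are needed. Pushing the gate past it takes about 5 to 12 N near the free edge; afterwards it stays shut by itself.
- rack: The drying rack: a plywood base 170 x 150 mm, 12 mm thick, with white comb teeth reaching 57 mm above the table (45 mm above its base). Origin under its centre on the table. Three slots, at x = -58, 0 and +58 mm of its frame, run along its y; things stand in them with 2 mm play, on the base's top.
- screen_a: A screen standing in another slot of the rack: aluminium frame 150 wide (y) x 140 high (z) x 14 mm thick (x) with a blue mesh. Origin at the centre of its underside. Leave it alone.
- screen_b: A second such screen, with a teal mesh. Origin at the centre of its underside. Leave it alone.
- ink_tub: Round white ink tub with a blue lid, 68 mm across, 65 mm high, standing in front of the hinge post. Origin at the centre of its underside. Leave it alone.
- spray_can: White and yellow spray can, 52 mm across, 190 mm high, upright in front of the printer on the latch side. Origin at the centre of its underside. Leave it alone.
- squeegee: Wooden squeegee lying on the table, about 45 x 180 mm (long side along its y), 22 mm high. Origin at its underside. Leave it alone.
- spatula: Ink spatula, 200 mm long, lying flat along its x. Leave it alone.
- tape_roll: Roll of green tape, 84 mm across and 24 mm high, lying on the printer's bed behind the guard. Leave it alone.
- blanks: Stack of wooden blanks 75 x 100 x 40 mm on the printer's bed, behind the gate. Origin at the centre of its underside. Leave it alone.
Things that resemble listed ones, but are neither listed nor needed, are in the scene too. Of the things like the part that bears gate_center, leave any that is black or red; of the rest the larger one is meant.

How it is judged:
By the outcome, as a careful person would: the job done as asked, in the order asked, and still so for the second after the job is handed in, with the robot touching nothing.
It also fails if it takes over 58 s, if anything falls off the work surface, if the arm or the gripper's body presses on something with over 40 N, if the wrist force passes 120 N, or if a joint passes its speed limit or range.

ROBOT

A 6-joint arm with a two-finger parallel gripper is mounted at the origin on the work surface. World frame = base frame: x ahead of the robot, y to its left, z up, the work surface at z = 0. Lengths are in m, angles in degrees, forces in N, time in s.
With the tool pointing down it reaches from about 0.4 to 0.825 m from the base axis. Payload 7 kg.
Tool frame: the origin (TCP) lies between the finger pads; the fingertips stand 17 mm ahead of it and the grasp point (between the pads) lies 2 mm behind it; x points along the fingers, y is the direction in which the jaws open and shut, and the axes are right-handed (so a half turn about x gives the same grasp; the last joint's range is limited). The gripper opens to 88 mm and grips with 3 to 60 N. Pads are 19 mm wide; open, the fingers measure 130 mm over their backs; the gripper's body (78 mm by 193 mm) begins 47 mm behind the grasp point.
Start: joints at [89.444, 20.546, 0.682, 0, -70.136, -16.507], TCP at [0.198, 0.645, 0.244] pointing down, gripper open.
Joint ranges: [-176.03, 176.03], [-82.01, 121.73], [-58.28, 71.71], [-173.87, 95.51], [-174.79, -0.11], [-173.66, 173.66]. Speed limits (degrees/s): [136.94, 136.94, 172.46, 180, 180, 180].

INTERFACE

Orientations are given as [roll, pitch, yaw] about the fixed x, y, z axes, in that order (R = Rz(yaw) Ry(pitch) Rx(roll)).
In Python, from plant import r gives the robot as it stands.
- The arm moves only by the shell command python3 -m jog 'ROWS' [FORCE]. ROWS is a JSON object of lists of equal length, an entry for each row: "fingers": the opening, from 0 (shut) to 1 (fully open); "dp": the shift along the tool's x, y, z in mm, a list of three; "twist": the turn about the tool's x in degrees. In form: {"fingers": [fingers, ...], "dp": [[dx, dy, dz], ...], "twist": [twist, ...]}. A call has exactly 5 rows; each row is the pose to reach, as a shift and turn from the pose measured when the call began, along the tool's axes at that moment; what a row does not reach only later rows make up. A row lasts 1/10 s, in which the tool goes at most 50 mm and 8.59 degrees, less where a joint would pass 70% of its speed; a pose out of reach is approached as far as the arm can. A call with a gripper value outside its range is refused whole. The fingers move at their own pace and stop on an object; FORCE is the grip in N (left out, the last holds). Time passes only in rows, so rows that repeat a pose let the fingers close, or fill a call up. It gives the time, the measured TCP pose, the force and the opening at its end, in the units of the state.
- r.get_state(): the state, without advancing time (a new reading comes with each control period).
- r.capture(name): name is "scene" or "top"; returns a dict with "frame" (420x560x3 uint8, red, green, blue), "intrinsics" (3x3 intrinsics, pixels), "pose" (4x4, takes a point from camera to world coordinates). Camera axes: x right, y down, z forward; pixel columns grow to the right and rows downward; lengths in m; the calibration is good to about 2 mm. A picture is of the moment at which its call begins. There is no depth.
- r.close_job(): hands the job in, once; it reports no verdict.
The state is a dict: "time_s": time; "joints": joint angles; "qd": joint speeds; "joint_torque": joint torques, N m; "tcp_pos": TCP position; "eef_rot": TCP orientation; "contact_force": force on the tool from outside, world axes, zero at the start; "moment": the same for the moment, N m; "gripper_width": finger opening in m.
Only numpy, scipy, OpenCV 4.12 (cv2) and the standard library are available. Lean on these libraries where they do the work, as an engineer would, in place of code of your own. Each camera call takes 0.05 s, during which the arm holds its last target. There are 200 camera calls.

## Working session

There is one attempt and no reset: what is moved stays moved. The work goes in short steps, Python scripts to look and compute and a shell command to move; the robot and the scene stay as the last step left them, time stands still between calls to the robot, and variables do not carry over. Pictures are saved under pics/ and viewed, on a budget of 10 in all, crops included, one or two more only if the job needs it, and the job is handed in when it is done.

```bash
ls; mkdir -p pics; python3 - <<'E'
from plant import r
import cv2,numpy as np
for n in("scene","top"):
    c=r.capture(n);np.savez(f"{n}0.npz",**c);cv2.imwrite(f"pics/{n}0.png",cv2.resize(c["frame"][:,:,::-1],(800,600),interpolation=cv2.INTER_CUBIC))
    print(n,c["intrinsics"].tolist(),np.round(c["pose"],4).tolist())
print(r.get_state())
E
```

```text
pics
scene [[397.1272654272305, 0.0, 284.25449718342855], [0.0, 397.1272654272305, 206.1799116571007], [0.0, 0.0, 1.0]] [[-0.0257, 0.6259, -0.7795, 1.4037], [0.9996, 0.0239, -0.0137, 0.0084], [0.0101, -0.7795, -0.6263, 0.8393], [0.0, 0.0, 0.0, 1.0]]
top [[411.2263114069292, 0.0, 280.53104104504433], [0.0, 411.2263114069292, 209.59986783830124], [0.0, 0.0, 1.0]] [[-0.0085, -0.9787, 0.2053, 0.2758], [-1.0, 0.0086, -0.0005, 0.0295], [-0.0013, -0.2053, -0.9787, 1.2923], [0.0, 0.0, 0.0, 1.0]]
{'time_s': 0.1, 'joints': array([ 8.94453641e+01,  2.05869883e+01,  6.39370526e-01, -1.90711242e-02,
       -7.01361321e+01, -1.65055749e+01]), 'qd': array([ 0.01426825,  0.06109038,  0.00586599, -0.03796218, -0.01969765,
        0.10143034]), 'joint_torque': array([-1.90631086e-03, -5.84163952e+01,  2.93749523e+01,  7.01541200e+00,
        1.01791124e-02, -4.98076213e-05]), 'tcp_pos': array([0.19793883, 0.64489097, 0.24271867]), 'eef_rot': array([  94.42367858,   89.91435196, -102.64302538]), 'contact_force': array([-0.22581293, -0.28145796,  0.17243413]), 'moment': array([ 0.02854327, -0.05510155,  0.02374136]), 'gripper_width': 0.08776525274376194}
```

View pics/scene0.png

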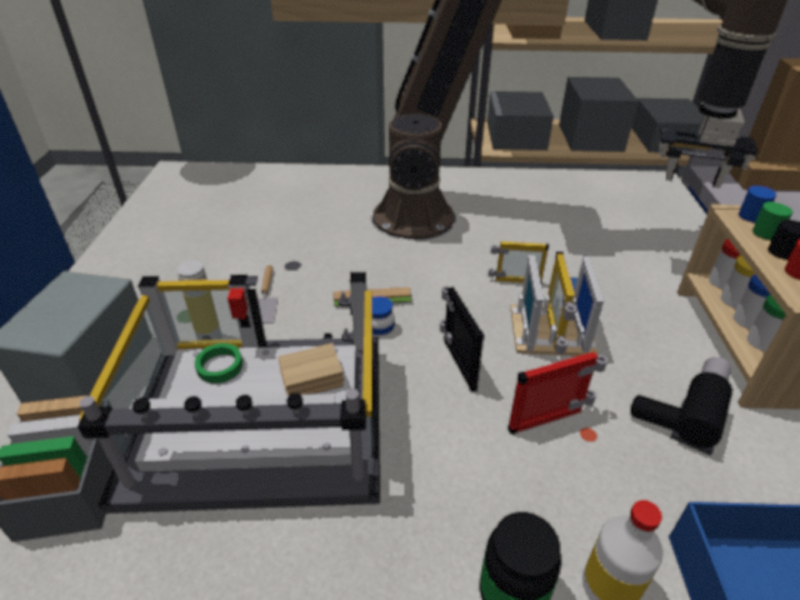

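View pics/top0.png

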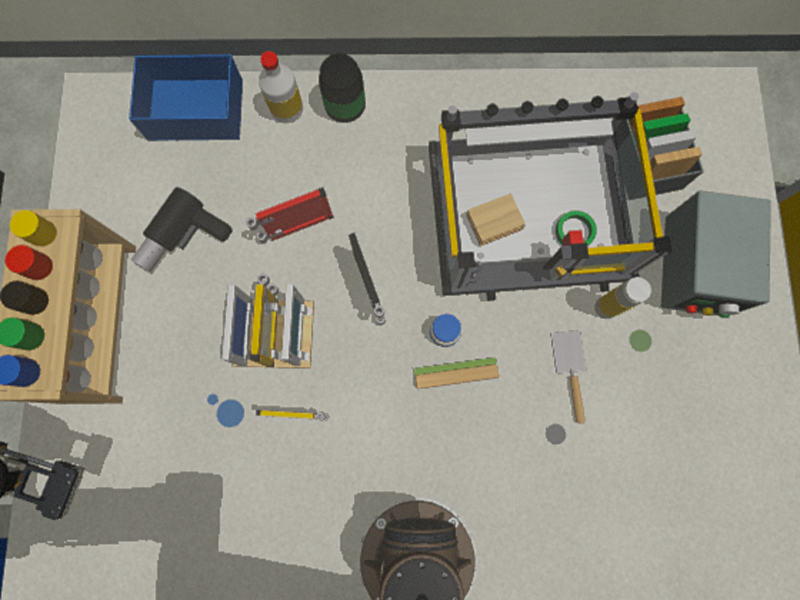

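The scene view shows the gate in the rack's middle slot (560,300), with the screens on either side. The hinge post is at (358,300) and the latch post with its red keeper at (245,310). In the top view the gate is at (263,320), knuckles at the far end (265,285), the hinge post near (462,275) and the latch post near (570,255). Next I'll crop in on these.

```bash
python3 - <<'E'
import cv2,numpy as np
t=np.load("top0.npz")["frame"][:,:,::-1];s=np.load("scene0.npz")["frame"][:,:,::-1]
def crop(im,x,y,w,h,k):
    o=cv2.resize(im[y:y+h,x:x+w],None,fx=k,fy=k,interpolation=cv2.INTER_CUBIC)
    for i in range(0,w,10):
        cv2.line(o,(i*k,0),(i*k,6 if i%50 else 14),(255,0,255),1)
        if i%20==0: cv2.putText(o,str(x+i),(i*k,20),0,.35,(255,0,255),1)
    for i in range(0,h,10):
        cv2.line(o,(0,i*k),(6,i*k),(255,0,255),1)
        if i%20==0: cv2.putText(o,str(y+i),(8,i*k+4),0,.35,(255,0,255),1)
    return o
a=np.vstack([crop(t,305,145,160,75,5)]);b=crop(s,90,180,200,100,4)
cv2.imwrite("pics/c1.png",np.vstack([a[:,:800],b[:225+0] if 0 else cv2.resize(b[:,:800],(800,400))])[:775])
cv2.imwrite("pics/p.png",np.vstack([crop(t,310,150,160,65,5)[:300],crop(s,95,185,200,75,4)]))
cv2.imwrite("pics/rk.png",np.hstack([crop(t,150,185,80,80,5),crop(s,350,170,80,80,5)]))
E
```

```text
(no output)
```

View pics/p.png

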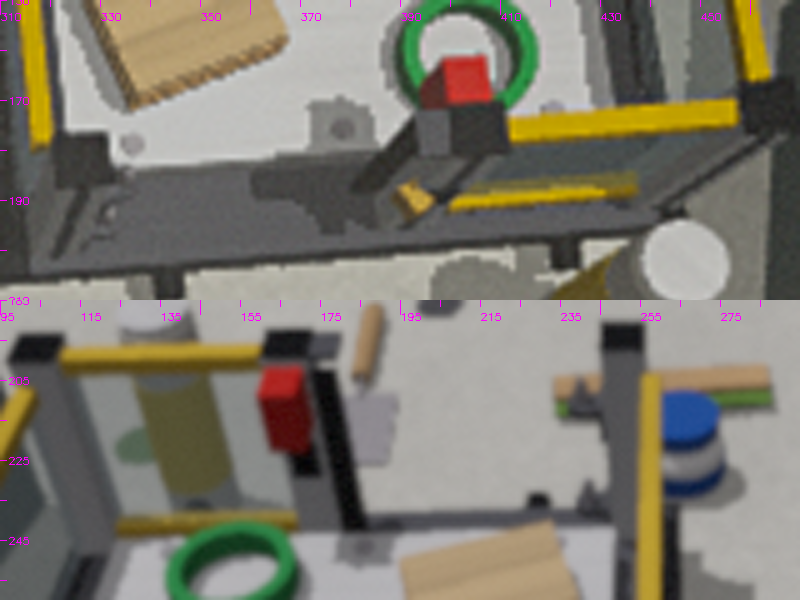

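View pics/rk.png

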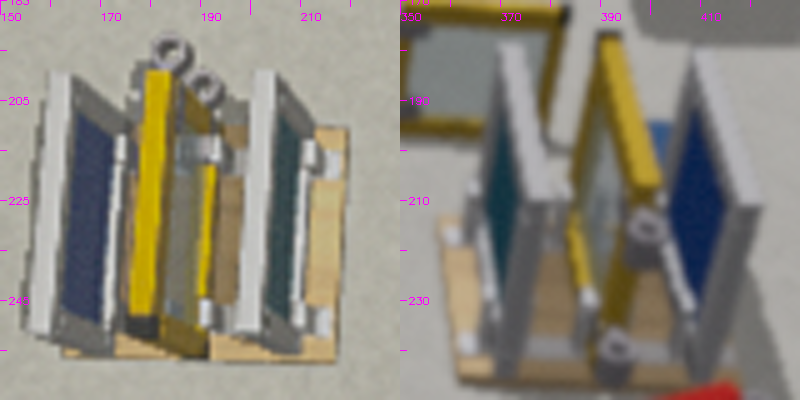

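```bash
cat > h.py <<'E'
import cv2,numpy as np
def ray(c,u,v):
    K,P=c["intrinsics"],c["pose"]; d=P[:3,:3]@np.linalg.solve(K,[u,v,1.]); return P[:3,3],d
def onz(c,u,v,z):
    o,d=ray(c,u,v); return (o+d*(z-o[2])/d[2])
def tri(cs,pts):
    A=np.zeros((3,3));b=np.zeros(3);L=[]
    for c,p in zip(cs,pts):
        o,d=ray(c,*p);d=d/np.linalg.norm(d);M=np.eye(3)-np.outer(d,d);A+=M;b+=M@o;L.append((o,M))
    x=np.linalg.solve(A,b);return x,[np.linalg.norm(M@(x-o)) for o,M in L]
def proj(c,p):
    P=np.linalg.inv(c["pose"]);q=c["intrinsics"]@(P@np.append(p,1))[:3];return q[:2]/q[2]
E
python3 - <<'E'
from h import *
np.set_printoptions(precision=4,suppress=True)
T=dict(np.load("top0.npz"));S=dict(np.load("scene0.npz"))
def ymask(f,x0,y0,x1,y1):
    h=cv2.cvtColor(f,cv2.COLOR_RGB2HSV);m=cv2.inRange(h,(20,150,110),(32,255,255));o=np.zeros_like(m);o[y0:y1,x0:x1]=m[y0:y1,x0:x1];return o
m=ymask(T["frame"],170,190,200,262)
n,l,st,ce=cv2.connectedComponentsWithStats(m);print(st[1:])
k=1+np.argmax(st[1:,4]);ys,xs=np.where(l==k)
pts=np.array([onz(T,x,y,.162) for x,y in zip(xs,ys)])[:,:2].astype(np.float32)
r_=cv2.minAreaRect(pts);print("rail",r_);print(cv2.boxPoints(r_))
for r0 in range(200,256,8):
    xx=np.where(T["frame"][r0,170:186].astype(int)[:,0]>-1)[0]+170
    sel=xs[ys==r0]; 
    if len(sel): print(r0,sel.min(),sel.max(),onz(T,sel.mean(),r0,.162))
# knuckle rings
tp=(150+170/5-.5+.5*.2,185+52/5-.4);sp=(350+248/5-.4,170+228/5-.4)
print("knuck top z144",tri([T,S],[tp,sp]),onz(T,*tp,.144),onz(S,*sp,.144))
tp=(150+205/5-.4,185+88/5-.4);sp=(350+215/5-.4,170+348/5-.4)
print("low knuck top z54",tri([T,S],[tp,sp]),onz(T,*tp,.054),onz(S,*sp,.054))
# gate top corner near knuckle in scene
P=lambda a,b:(310+a/5-.4,150+b/5-.4); Q=lambda a,b:(95+a/4-.4,185+(b-300)/4-.4)
print("cap corners top z219")
for q in [(55,133),(107,133),(110,183),(58,185)]: print(onz(T,*P(*q),.219))
print("latch cap")
for q in [(450,105),(503,100),(508,152),(452,155)]: print(onz(T,*P(*q),.219))
print("scene hinge cap");
for q in [(603,323),(643,323),(645,350),(602,350)]: print(onz(S,*Q(*q),.219))
print("scene latch cap")
for q in [(268,331),(312,331),(308,357),(263,357)]: print(onz(S,*Q(*q),.219))
print("front edge z45",[onz(T,*P(*q),.045) for q in [(33,268),(150,262),(560,233)]])
print("brass",tri([T],[P(415,198)]) if 0 else onz(T,*P(415,198),.13))
print("pinhi tip?",onz(T,*P(110,208),.184),onz(S,*Q(580,383),.184),"low",onz(T,*P(100,235),.094),onz(S,*Q(586,485),.094))
E
```

```text
[[176 199   9  49 269]
 [188 205   1   1   1]
 [188 207   3   3   5]
 [189 218   4  27  61]
 [182 248   2   4   6]
 [186 250   2   3   3]
 [188 250   3   3   5]
 [188 254   1   1   1]]
rail ((0.47803330421447754, 0.31031888723373413), (0.016105614602565765, 0.13623061776161194), 87.96624755859375)
[[0.4097 0.3047]
 [0.5458 0.2999]
 [0.5464 0.3159]
 [0.4102 0.3208]]
200 179 184 [0.5431 0.3083 0.162 ]
208 179 183 [0.52   0.3088 0.162 ]
216 178 183 [0.4971 0.3092 0.162 ]
224 177 181 [0.4744 0.3125 0.162 ]
232 177 182 [0.4519 0.3101 0.162 ]
240 176 181 [0.4295 0.312  0.162 ]
knuck top z144 (array([0.5628, 0.3084, 0.1416]), [np.float64(0.0005161402570416628), np.float64(0.0005161402570416437)]) [0.5621 0.3073 0.144 ] [0.5656 0.3079 0.144 ]
low knuck top z54 (array([0.5622, 0.3074, 0.0507]), [np.float64(7.05596484456505e-05), np.float64(7.055964844557852e-05)]) [0.5614 0.3065 0.054 ] [0.5657 0.3062 0.054 ]
cap corners top z219
[ 0.5926 -0.0805  0.219 ]
[ 0.5924 -0.1087  0.219 ]
[ 0.5643 -0.1094  0.219 ]
[ 0.5634 -0.0813  0.219 ]
latch cap
[ 0.6065 -0.2958  0.219 ]
[ 0.6091 -0.3248  0.219 ]
[ 0.5797 -0.3253  0.219 ]
[ 0.5783 -0.2949  0.219 ]
scene hinge cap
[ 0.5693 -0.1088  0.219 ]
[ 0.5683 -0.0826  0.219 ]
[ 0.5972 -0.0789  0.219 ]
[ 0.5983 -0.1064  0.219 ]
scene latch cap
[ 0.5865 -0.3246  0.219 ]
[ 0.5854 -0.2962  0.219 ]
[ 0.6128 -0.292   0.219 ]
[ 0.6139 -0.3205  0.219 ]
front edge z45 [array([ 0.5569, -0.0821,  0.045 ]), array([ 0.56 , -0.155,  0.045]), array([ 0.5763, -0.4114,  0.045 ])]
brass [ 0.5776 -0.2985  0.13  ]
pinhi tip? [ 0.5593 -0.1134  0.184 ] [ 0.589  -0.1237  0.184 ] low [ 0.5657 -0.1184  0.094 ] [ 0.59   -0.1249  0.094 ]
```

```bash
python3 - <<'E'
from h import *
from plant import r
from scipy.spatial.transform import Rotation as Ro
np.set_printoptions(precision=4,suppress=True)
T=dict(np.load("top0.npz"));S=dict(np.load("scene0.npz"))
R=Ro.from_euler('xyz',r.get_state()["eef_rot"],degrees=True).as_matrix();print(R)
P=lambda a,b:(a/1.4286-.3,b/1.4286-.3)
print("tub",onz(T,*P(446,328),.065),"can",onz(T,*P(634,291),.19),onz(S,*P(192,269),.19), "sq",onz(T,*P(420,380),.022))
th=np.radians(4);ex=np.array([np.cos(th),np.sin(th),0]);ey=np.array([-np.sin(th),np.cos(th),0])
pin=np.array([.5828,-.1244,0])
out=[]
for c,(x,y,w,h) in ((T,(312,165,50,50)),(S,(215,180,50,65))):
    k=8;im=cv2.resize(c["frame"][y:y+h,x:x+w,::-1],None,fx=k,fy=k,interpolation=cv2.INTER_CUBIC)
    im2=im.copy()
    for z0 in (.073,.163):
        for z,rad,col in ((0,5,(0,0,255)),(.021,1.5,(0,255,0))):
            q=[proj(c,pin+[0,0,z0+z]+rad*1e-3*(np.cos(a)*ex+np.sin(a)*ey)) for a in np.linspace(0,6.28,20)]
            cv2.polylines(im2,[((np.array(q)-[x,y]+.5)*k).astype(int)],True,col,1)
    q=[proj(c,pin+[0,0,.219]+ex*a+ey*b) for a,b in((-.015,.015),(.015,.015),(.015,.045),(-.015,.045))]
    cv2.polylines(im2,[((np.array(q)-[x,y]+.5)*k).astype(int)],True,(255,0,255),1)
    o=np.hstack([im,im2]);out.append(np.pad(o,((0,520-o.shape[0]),(0,0),(0,0))) if 0 else o)
o=cv2.resize(np.vstack(out),(656,754)) if 0 else np.hstack([cv2.copyMakeBorder(a,0,520-a.shape[0],0,0,0) for a in out])
cv2.imwrite("pics/pins.png",np.vstack([o])[:,:] if o.shape[1]<=800 else cv2.resize(np.hstack([o[:,400:800],o[:,1200:1600]]),(800,520)))
cv2.imwrite("pics/pins_raw.png",np.hstack([o[:,:400],o[:,800:1200]]))
E
```

```text
[[-0.0003 -0.2935 -0.956 ]
 [-0.0015 -0.956   0.2935]
 [-1.      0.0015 -0.0001]]
tub [ 0.4717 -0.0652  0.065 ] can [ 0.5205 -0.4187  0.19  ] [ 0.5314 -0.4207  0.19  ] sq [ 0.3661 -0.01    0.022 ]
```

View pics/pins.png

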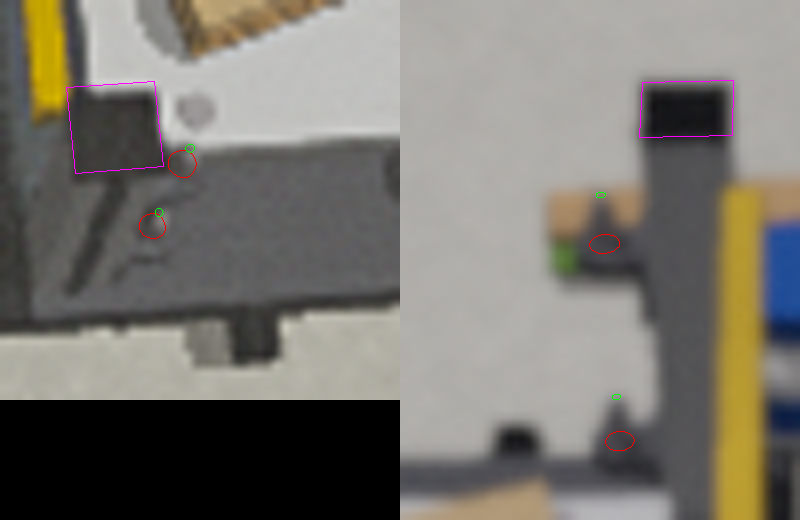

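View pics/pins_raw.png

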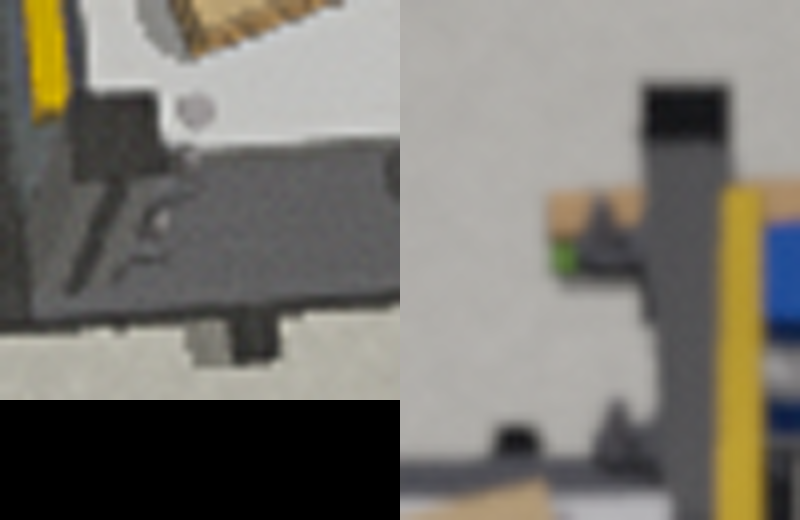

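The picks match: the predicted pin outlines land within about 1 px of the pins in both views (upper tip near (190,152) in the top crop and (600,195) in the scene crop). The gate's grip point is about (0.482, 0.311) and the pin axis about (0.583, -0.124), with the printer's yaw about 4°. I'll approach with the tool half-turned so the wrist stays in range through to closing.

```bash
cat >> h.py <<'E'
def goal(x,y,z,yaw):  # yaw: heading of tool y, deg; prints dp (mm), twist (deg)
    from plant import r
    from scipy.spatial.transform import Rotation as Ro
    s=r.get_state();R=Ro.from_euler('xyz',s["eef_rot"],degrees=True).as_matrix()
    h=np.degrees(np.arctan2(R[1,1],R[0,1]));dp=R.T@(np.array([x,y,z])-s["tcp_pos"])*1000
    print("t",round(s["time_s"],2),"tcp",s["tcp_pos"].round(4),"head",h.round(2),"tilt",(R[:2,0]*57.3).round(2),"q",s["joints"].round(0),"F",s["contact_force"].round(1),"w",round(s["gripper_width"],4))
    print("dp",dp.round(1),"twist",round(-((yaw-h+180)%360-180),1))
E
python3 -m jog '{"fingers":[0.41,0.41,0.41,0.41,0.41],"dp":[[-5,25,-37],[-10,48,-74],[-10,72,-111],[-10,95,-148],[-10,118,-185]],"twist":[8,16,24,32,40]}' 40
python3 -c "from h import *;goal(.482,.311,.25,88)"
```

```text
time_s: 0.6
tcp_pos: [0.3409, 0.4762, 0.2527]
eef_rot: [130.5, 89.9, -106.9]
contact_force: [0.4, -0.2, -0.4]
gripper_width: 0.0527
t 0.6 tcp [0.3409 0.4762 0.2527] head -147.38 tilt [-0.03 -0.1 ] q [ 74.  12. -10.  -0. -68. -41.] F [ 0.4 -0.2 -0.4] w 0.0527
dp [   2.9  -29.8 -215.2] twist 124.6
```

```bash

python3 -m jog '{"fingers":[0.41,0.41,0.41,0.41,0.41],"dp":[[0,-6,-43],[0,-12,-86],[0,-18,-129],[0,-24,-172],[2,-30,-215]],"twist":[8,16,24,32,40]}' 40
python3 -m jog '{"fingers":[0.41,0.41,0.41,0.41,0.41],"dp":[[0,0,0],[0,0,0],[0,0,0],[0,0,0],[0,0,0]],"twist":[8,16,25,33,42]}'
python3 -m jog '{"fingers":[0.41,0.41,0.41,0.41,0.41],"dp":[[0,0,0],[0,0,0],[0,0,0],[0,0,0],[0,0,0]],"twist":[8,16,25,33,42]}'
python3 -c "from h import *;goal(.482,.311,.147,88)"
```

```text
time_s: 1.1
tcp_pos: [0.4829, 0.3097, 0.251]
eef_rot: [173.9, 89.9, -103.8]
contact_force: [-0.1, 0.4, 0.7]
gripper_width: 0.0362
time_s: 1.6
tcp_pos: [0.4827, 0.3095, 0.2506]
eef_rot: [-157.3, 89.9, -116.9]
contact_force: [0.5, -0.1, 0.2]
gripper_width: 0.036
time_s: 2.1
tcp_pos: [0.4825, 0.3093, 0.2502]
eef_rot: [-121.6, 89.8, -123.2]
contact_force: [-0.1, 0.1, 0.4]
gripper_width: 0.0359
t 2.1 tcp [0.4825 0.3093 0.2502] head 88.39 tilt [-0.1  -0.15] q [  52.   11.  -12.    0.  -68. -144.] F [-0.1  0.1  0.4] w 0.0359
dp [103.2   2.   -0.4] twist 0.4
```

```bash

python3 -m jog '{"fingers":[0.41,0.41,0.41,0.41,0.41],"dp":[[25,2,0],[50,2,0],[75,2,0],[95,2,0],[103,2,0]],"twist":[0,0,0,0,0]}'
python3 -m jog '{"fingers":[0.41,0.1,0.1,0.1,0.1],"dp":[[1,0,0],[1,0,0],[1,0,0],[1,0,0],[1,0,0]],"twist":[0,0,0,0,0]}' 40
python3 -m jog '{"fingers":[0.1,0.1,0.1,0.1,0.1],"dp":[[0,0,0],[0,0,0],[0,0,0],[0,0,0],[0,0,0]],"twist":[0,0,0,0,0]}' 40
python3 -c "from h import *;goal(.482,.311,.32,88)"
```

```text
time_s: 2.6
tcp_pos: [0.4814, 0.31, 0.1448]
eef_rot: [-128.1, 89.6, -129.7]
contact_force: [0.6, 0.3, 0.7]
gripper_width: 0.0361
time_s: 3.1
tcp_pos: [0.4817, 0.3104, 0.1447]
eef_rot: [-126.9, 89.7, -128.5]
contact_force: [0.2, -1.0, 3.9]
gripper_width: 0.014
time_s: 3.6
tcp_pos: [0.4816, 0.3103, 0.1448]
eef_rot: [-127.5, 89.7, -129.1]
contact_force: [-2.0, -0.6, 1.3]
gripper_width: 0.0135
t 3.6 tcp [0.4816 0.3103 0.1448] head 88.38 tilt [-0.2  -0.25] q [  52.   16.  -20.   -0.  -55. -144.] F [-2.  -0.6  1.3] w 0.0135
dp [-1.752e+02 -1.000e-01 -2.000e-01] twist 0.4
```

```bash

python3 -m jog '{"fingers":[0.1,0.1,0.1,0.1,0.1],"dp":[[-6,0,0],[-16,0,0],[-30,0,0],[-46,0,0],[-62,0,0]],"twist":[0,0,0,0,0]}' 45
python3 -m jog '{"fingers":[0.1,0.1,0.1,0.1,0.1],"dp":[[-25,0,0],[-50,0,0],[-75,0,0],[-100,0,0],[-115,0,0]],"twist":[0,0,0,0,0]}' 
python3 -m jog '{"fingers":[0.1,0.1,0.1,0.1,0.1],"dp":[[0,0,0],[0,0,0],[0,0,0],[0,0,0],[0,0,0]],"twist":[0,0,0,0,0]}' 
python3 - <<'E'
from h import *
goal(.442,-.13,.32,98)
from plant import r
o=[]
for n,(x,y,w,h) in (("top",(140,120,100,150)),("scene",(330,60,100,150))):
    c=r.capture(n);np.savez(n+"1.npz",**c);o.append(cv2.resize(c["frame"][y:y+h,x:x+w,::-1],None,fx=4,fy=4,interpolation=cv2.INTER_CUBIC))
cv2.imwrite("pics/lift.png",np.hstack(o))
E
```

```text
time_s: 4.1
tcp_pos: [0.482, 0.3106, 0.2081]
eef_rot: [-125.9, 89.7, -127.5]
contact_force: [-0.1, -0.3, -3.1]
gripper_width: 0.0138
time_s: 4.6
tcp_pos: [0.4828, 0.3112, 0.3261]
eef_rot: [-109.8, 89.9, -111.4]
contact_force: [0.4, 0.8, -2.6]
gripper_width: 0.0135
time_s: 5.1
tcp_pos: [0.4826, 0.311, 0.3253]
eef_rot: [-118.3, 89.8, -119.9]
contact_force: [-0.0, 1.0, -3.2]
gripper_width: 0.0136
t 5.1 tcp [0.4826 0.311  0.3253] head 88.38 tilt [-0.1  -0.18] q [  52.    9.   -5.    0.  -77. -144.] F [-0.   1.  -3.2] w 0.0136
dp [   6.7 -442.   -28.1] twist -9.6
```

View pics/lift.png

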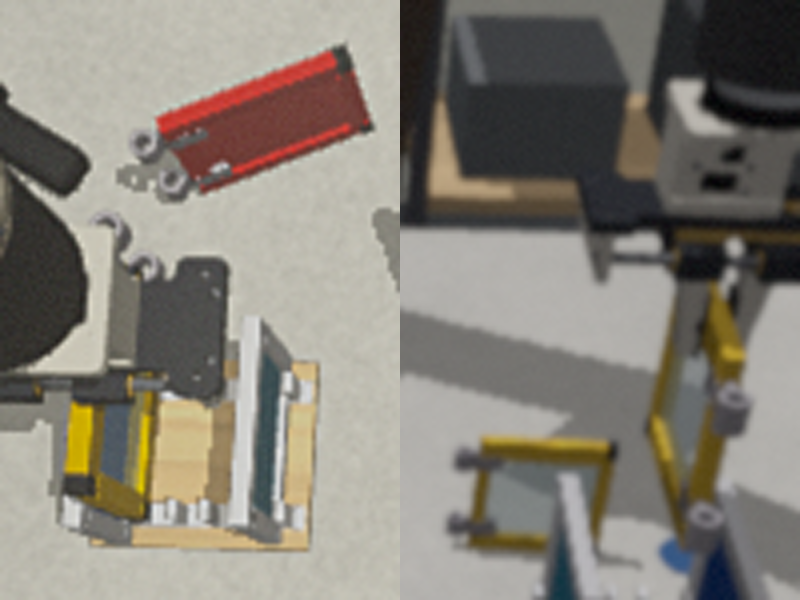

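The gate hangs upright, clear of both screens; its lower knuckle is at (147,263) in the left crop and (705,512) in the right one. Next I'll carry it across.

```bash

python3 -m jog '{"fingers":[0.1,0.1,0.1,0.1,0.1],"dp":[[0,-10,-5],[0,-35,-15],[0,-65,-25],[0,-95,-35],[0,-125,-38]],"twist":[0,-2,-4,-6,-8]}' 
python3 - <<'E'
from h import *
T=dict(np.load("top1.npz"));S=dict(np.load("scene1.npz"))
print("low kn top (tcp .4826,.311,.3253)",tri([T,S],[(176.4,185.4),(405.9,187.6)]),"expect z",.3253-.058-.057+.024, "xy",.4826+.081*.9996,.311-.081*.028)
goal(.443,-.142,.32,98)
E
```

```text
time_s: 5.7
tcp_pos: [0.4399, 0.1856, 0.3261]
eef_rot: [-125.2, 89.8, -118.7]
contact_force: [0.5, -0.7, -2.6]
gripper_width: 0.0134
low kn top (tcp .4826,.311,.3253) (array([0.56558681, 0.30622858, 0.23697762]), [np.float64(0.001199782084914619), np.float64(0.0011997820849147863)]) expect z 0.23429999999999998 xy 0.5635676 0.308732
t 5.7 tcp [0.4399 0.1856 0.3261] head 96.5 tilt [-0.08 -0.14] q [  47.   -1.  -15.    0.  -76. -130.] F [ 0.5 -0.7 -2.6] w 0.0134
dp [   6.9 -325.8  -34. ] twist -1.5
```

```bash

python3 -m jog '{"fingers":[0.1,0.1,0.1,0.1,0.1],"dp":[[0,-35,-4],[0,-72,-8],[0,-110,-12],[2,-148,-16],[4,-180,-19]],"twist":[0,-1,-1.5,-1.5,-1.5]}' 
python3 -m jog '{"fingers":[0.1,0.1,0.1,0.1,0.1],"dp":[[0,-35,-4],[0,-70,-8],[0,-105,-11],[0,-130,-14],[0,-144,-15]],"twist":[0,0,0,0,0]}' 
python3 -c "from h import *;goal(.443,-.142,.227,98)"
```

```text
time_s: 6.2
tcp_pos: [0.4404, 0.0025, 0.3228]
eef_rot: [-111.9, 89.9, -103.9]
contact_force: [0.6, -0.1, -3.2]
gripper_width: 0.0137
time_s: 6.7
tcp_pos: [0.4446, -0.1442, 0.3231]
eef_rot: [-112.8, 89.9, -104.9]
contact_force: [0.1, 1.0, -2.7]
gripper_width: 0.0138
t 6.7 tcp [ 0.4446 -0.1442  0.3231] head 97.9 tilt [-0.04 -0.13] q [  6.  -2. -17.   0. -76. -89.] F [ 0.1  1.  -2.7] w 0.0138
dp [96.1  2.6 -1.2] twist -0.1
```

```bash

python3 -m jog '{"fingers":[0.1,0.1,0.1,0.1,0.1],"dp":[[18,2,0],[40,2,0],[62,2,0],[82,2,0],[93,2,0]],"twist":[0,0,0,0,0]}' 
python3 -m jog '{"fingers":[0.1,0.1,0.1,0.1,0.1],"dp":[[0,0,0],[0,0,0],[0,0,0],[0,0,0],[0,0,0]],"twist":[0,0,0,0,0]}' 
python3 - <<'E'
from h import *
goal(.5026,-.1357,.227,98)
from plant import r
o=[]
for n,(x,y,w,h) in (("top",(300,140,100,120)),("scene",(200,130,100,120))):
    c=r.capture(n);np.savez(n+"2.npz",**c);o.append(cv2.resize(c["frame"][y:y+h,x:x+w,::-1],None,fx=4,fy=4,interpolation=cv2.INTER_CUBIC))
cv2.imwrite("pics/pre.png",np.hstack(o))
E
```

```text
time_s: 7.2
tcp_pos: [0.443, -0.1425, 0.2286]
eef_rot: [-147.7, 89.8, -139.8]
contact_force: [-0.3, 0.4, -2.6]
gripper_width: 0.0135
time_s: 7.7
tcp_pos: [0.4433, -0.1425, 0.2292]
eef_rot: [-132.2, 89.9, -124.3]
contact_force: [0.1, -0.6, -2.9]
gripper_width: 0.0136
t 7.7 tcp [ 0.4433 -0.1425  0.2292] head 97.88 tilt [-0.08 -0.12] q [  7.   1. -26.   0. -63. -89.] F [ 0.1 -0.6 -2.9] w 0.0136
dp [ 2.1 -1.4 59.7] twist -0.1
```

View pics/pre.png

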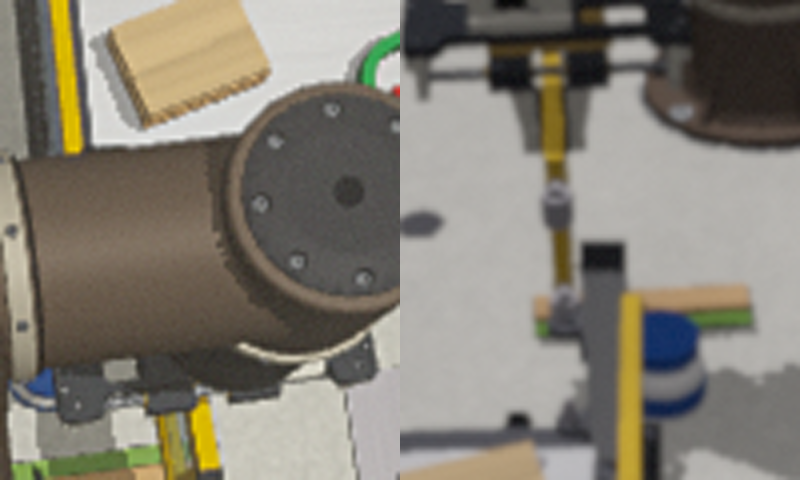

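The arm hides the pins in the top view. The scene view shows the upper knuckle at (557,190) in the crop, in front of the upper bracket, and the lower one at (565,292). Before going in, I'll check that the offset matches the prediction.

```bash

python3 - <<'E'
from h import *
S=dict(np.load("scene2.npz"));S0=dict(np.load("scene0.npz"))
k=np.array([.5235,-.1312,.2282])
print(proj(S,k),"seen 238.9,177.1;",proj(S,k-[0,0,.09]),"seen",200+165/4-.4,130+292/4-.4)
# subpixel: dark column of knuckle vs surroundings; pin columns from first image
for nm,c,(y0,y1),(x0,x1) in (("kn",S,(178,187),(230,250)),("pinhi",S0,(204,209),(232,248)),("pinlo",S0,(230,235),(234,250))):
    for y in range(y0,y1): print(nm,y,c["frame"][y,x0:x1].mean(1).astype(int))
for z in (.184,.180,.175,.094,.09,.085): print(z,proj(S0,[.5828,-.1244,z]))
E
```

```text
[238.59827743 177.30960819] seen 238.9,177.1; [240.56219326 203.47297161] seen 240.85 202.6
kn 178 [179 180 178 177 173 159 136 108  93  94 109 130 144 159 175 179 179 180
 181 181]
kn 179 [179 179 178 176 168 145 129 115 109 105 107 118 127 150 172 178 180 180
 180 180]
kn 180 [179 179 178 176 163 133 112 116 119 115 108 101 110 146 172 178 178 179
 179 179]
kn 181 [178 178 178 176 163 130  95  87  87  86  83  78  99 142 171 178 178 178
 179 179]
kn 182 [178 178 179 176 164 132  86  71  69  69  67  69  91 138 169 177 177 179
 178 178]
kn 183 [178 179 178 178 166 134  91  70  68  66  69  68  89 137 170 176 177 177
 176 177]
kn 184 [177 178 178 177 169 142  95  71  68  67  67  69  93 138 171 178 177 177
 177 178]
kn 185 [176 177 177 177 171 150 104  73  68  66  67  71  99 144 172 178 177 178
 177 177]
kn 186 [177 176 176 176 175 161 127  91  72  67  68  76 110 153 174 179 178 178
 178 177]
pinhi 204 [165 156 149 149 146 143 136 127 124 131 137 136 129 109  89  83]
pinhi 205 [164 148 139 139 138 135 123 106 101 112 127 132 126 106  89  80]
pinhi 206 [163 144 136 135 133 129 114  92  83  98 119 129 122 101  83  81]
pinhi 207 [163 142 133 131 132 123 102  82  74  87 108 118 112  92  84  80]
pinhi 208 [163 139 124 120 119 109  90  74  69  75  87  95  93  86  83  81]
pinlo 230 [173 173 173 172 171 166 153 126 116 140 162 164 148 110  86  83]
pinlo 231 [171 171 172 172 168 162 139 102  93 121 152 154 133 101  83  83]
pinlo 232 [172 173 172 171 167 155 123  86  78 102 129 129 111  90  82  83]
pinlo 233 [172 171 171 169 162 141 105  77  71  80  92  95  88  81  83  84]
pinlo 234 [170 171 170 168 154 119  86  73  65  68  72  76  78  80  81  84]
0.184 [239.61197638 203.87449168]
0.18 [239.70285365 205.0541399 ]
0.175 [239.81584494 206.52084279]
0.094 [241.55736557 229.12695285]
0.09 [241.63924589 230.18981442]
0.085 [241.74107848 231.51167003]
```

```bash

python3 -m jog '{"fingers":[0.1,0.1,0.1,0.1,0.1],"dp":[[1,-4,12],[1,-5,26],[2,-5,42],[2,-5,54],[2,-5,60]],"twist":[0,0,0,0,0]}' 
python3 -m jog '{"fingers":[0.1,0.1,0.1,0.1,0.1],"dp":[[0,2,0],[0,4,0],[0,4,0],[0,4,0],[0,4,0]],"twist":[0,0,0,0,0]}' 
python3 - <<'E'
from h import *
goal(.5026,-.1357,.188,98)
from plant import r
o=[]
for n,(x,y,w,h) in (("scene",(205,160,70,90)),):
    c=r.capture(n);np.savez(n+"3.npz",**c);o.append(cv2.resize(c["frame"][y:y+h,x:x+w,::-1],None,fx=6,fy=6,interpolation=cv2.INTER_CUBIC))
cv2.imwrite("pics/over.png",np.hstack(o))
E
```

```text
time_s: 8.3
tcp_pos: [0.5048, -0.139, 0.2262]
eef_rot: [-148.5, 89.8, -140.6]
contact_force: [0.6, -0.2, -2.7]
gripper_width: 0.0134
time_s: 8.8
tcp_pos: [0.504, -0.135, 0.2265]
eef_rot: [-144.2, 89.8, -136.3]
contact_force: [0.6, -0.1, -2.6]
gripper_width: 0.0142
t 8.8 tcp [ 0.504  -0.135   0.2265] head 97.89 tilt [-0.13 -0.13] q [  7.   7. -20.   0. -63. -89.] F [ 0.6 -0.1 -2.6] w 0.0142
dp [38.5 -0.4 -1.4] twist -0.1
```

View pics/over.png

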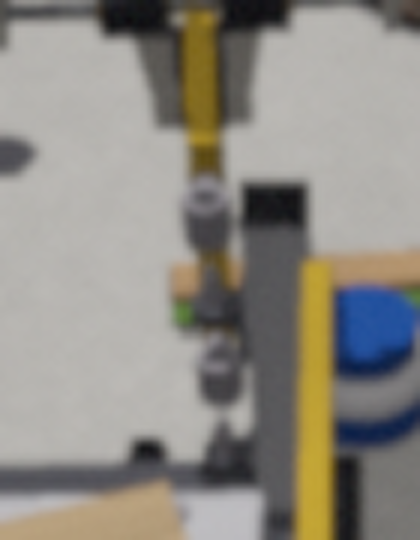

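In the crop, the upper knuckle at (207,210) sits over the upper pin at (212,285), and the lower one at (220,375) over the lower pin at (223,435). They line up sideways, so I'll lower carefully and watch the force.

```bash

python3 -m jog '{"fingers":[0.1,0.1,0.1,0.1,0.1],"dp":[[4,0,-1],[8,0,-1],[12,0,-1],[15,0,-1],[17,0,-1]],"twist":[0,0,0,0,0]}' 
python3 -m jog '{"fingers":[0.1,0.1,0.1,0.1,0.1],"dp":[[1,0,0],[2,0,0],[3,0,0],[4,0,0],[5,0,0]],"twist":[0,0,0,0,0]}' 
python3 - <<'E'
from h import *
goal(.5026,-.1357,.188,98)
S=dict(np.load("scene3.npz"))
print(proj(S,[.5842,-.1237,.2255]),"seen",205+207/6-.4,160+190/6-.4)
E
```

```text
time_s: 9.35
tcp_pos: [0.5029, -0.1353, 0.2089]
eef_rot: [-150.3, 89.8, -142.4]
contact_force: [-0.1, 0.6, -2.8]
gripper_width: 0.0138
time_s: 9.85
tcp_pos: [0.5024, -0.1356, 0.2043]
eef_rot: [-150.0, 89.7, -142.1]
contact_force: [-5.8, 0.2, 5.1]
gripper_width: 0.0136
t 9.85 tcp [ 0.5024 -0.1356  0.2043] head 97.89 tilt [-0.2  -0.16] q [  7.   8. -22.   0. -60. -89.] F [-5.8  0.2  5.1] w 0.0136
dp [16.3 -0.1  0.2] twist -0.1
[238.85110951 191.62576662] seen 239.1 191.26666666666665
```

The taper has touched and is pushing the knuckle towards -x (Fx -5.8 N). I'll shift about 2 mm that way.

```bash

python3 -m jog '{"fingers":[0.1,0.1,0.1,0.1,0.1],"dp":[[-1,0,-1],[-1,0,-2],[-1,0,-2.5],[-1,0,-2.5],[-1,0,-2.5]],"twist":[0,0,0,0,0]}' 
python3 -m jog '{"fingers":[0.1,0.1,0.1,0.1,0.1],"dp":[[1,0,0],[2,0,0],[3,0,0],[3,0,0],[3,0,0]],"twist":[0,0,0,0,0]}' 
python3 -c "from h import *;goal(.5006,-.1357,.188,98)"
```

```text
time_s: 10.35
tcp_pos: [0.5, -0.1358, 0.2053]
eef_rot: [-149.9, 89.7, -142.0]
contact_force: [-0.0, -0.1, -3.3]
gripper_width: 0.0135
time_s: 10.85
tcp_pos: [0.5, -0.1359, 0.2022]
eef_rot: [-150.7, 89.7, -142.8]
contact_force: [0.9, -0.1, -3.1]
gripper_width: 0.0137
t 10.85 tcp [ 0.5    -0.1359  0.2022] head 97.89 tilt [-0.21 -0.16] q [  7.   8. -22.   0. -60. -89.] F [ 0.9 -0.1 -3.1] w 0.0137
dp [14.2  0.1  0.7] twist -0.1
```

Now free at 6.8 mm depth, with only a slight +x force. I'll keep lowering.

```bash

python3 -m jog '{"fingers":[0.1,0.1,0.1,0.1,0.1],"dp":[[1.5,0,0.3],[3,0,0.3],[4.5,0,0.3],[6,0,0.3],[6,0,0.3]],"twist":[0,0,0,0,0]}' 
python3 -c "from h import *;goal(.5006,-.1357,.188,98)"
```

```text
time_s: 11.35
tcp_pos: [0.5001, -0.1358, 0.1959]
eef_rot: [-154.1, 89.7, -146.2]
contact_force: [0.2, -0.5, -3.1]
gripper_width: 0.0137
t 11.35 tcp [ 0.5001 -0.1358  0.1959] head 97.89 tilt [-0.23 -0.16] q [  7.   8. -23.   0. -59. -89.] F [ 0.2 -0.5 -3.1] w 0.0137
dp [7.9 0.1 0.5] twist -0.1
```

```bash

python3 -m jog '{"fingers":[0.1,0.1,0.1,0.1,0.1],"dp":[[1.5,0,0],[3,0,0],[4.5,0,0],[5.5,0,0],[5.5,0,0]],"twist":[0,0,0,0,0]}' 
python3 -m jog '{"fingers":[0.1,0.1,0.1,0.1,0.1],"dp":[[0.5,0,0],[1,0,0],[1.5,0,0],[2,0,0],[2,0,0]],"twist":[0,0,0,0,0]}' 
python3 -c "from h import *;goal(.5006,-.1357,.188,98)"
```

```text
time_s: 11.85
tcp_pos: [0.5, -0.1358, 0.1902]
eef_rot: [-156.1, 89.7, -148.2]
contact_force: [1.0, 0.0, -3.0]
gripper_width: 0.0136
time_s: 12.35
tcp_pos: [0.5, -0.1358, 0.1881]
eef_rot: [-156.4, 89.7, -148.5]
contact_force: [-0.6, -0.8, -2.7]
gripper_width: 0.0136
t 12.35 tcp [ 0.5    -0.1358  0.1881] head 97.88 tilt [-0.25 -0.15] q [  7.   8. -23.   0. -58. -89.] F [-0.6 -0.8 -2.7] w 0.0136
dp [0.1 0.1 0.6] twist -0.1
```

Still about -2.7 N, so the gate's weight is still on the tool. I'll go down in small steps until it's carried.

```bash

python3 -m jog '{"fingers":[0.1,0.1,0.1,0.1,0.1],"dp":[[0.4,0,0],[0.8,0,0],[1.2,0,0],[1.5,0,0],[1.5,0,0]],"twist":[0,0,0,0,0]}' 
python3 -m jog '{"fingers":[0.1,0.1,0.1,0.1,0.1],"dp":[[0.4,0,0],[0.8,0,0],[1.2,0,0],[1.5,0,0],[1.5,0,0]],"twist":[0,0,0,0,0]}' 
python3 -c "from h import *;goal(.5006,-.1357,.188,98)"
```

```text
time_s: 12.85
tcp_pos: [0.5, -0.136, 0.1876]
eef_rot: [-148.6, 89.7, -140.7]
contact_force: [-4.3, 0.2, 6.7]
gripper_width: 0.0134
time_s: 13.35
tcp_pos: [0.5, -0.1363, 0.1874]
eef_rot: [-137.2, 89.7, -129.3]
contact_force: [-7.7, 0.3, 12.6]
gripper_width: 0.0138
t 13.35 tcp [ 0.5    -0.1363  0.1874] head 97.94 tilt [-0.17 -0.21] q [  7.   8. -24.   0. -58. -89.] F [-7.7  0.3 12.6] w 0.0138
dp [-0.6  0.5  0.7] twist -0.1
```

The gate is seated: it stopped at TCP z 0.1876 (expected about 0.188), and the force rose as the brackets took the load. I'll open the jaws slightly so they straddle the rail loosely, rise 5 mm and slide towards the free edge.

```bash

python3 -m jog '{"fingers":[0.1,0.25,0.25,0.25,0.25],"dp":[[-0.6,0,0],[-0.8,0,0],[-0.8,0,0],[-0.8,0,0],[-0.8,0,0]],"twist":[0,0,0,0,0]}' 
python3 -m jog '{"fingers":[0.25,0.25,0.25,0.25,0.25],"dp":[[-3,0,-4],[-5,0,-14],[-5,0,-24],[-5,0,-32],[-5,0,-34]],"twist":[0,0,0,0,0]}' 
python3 - <<'E'
from h import *
goal(.5006,-.1357,.188,98)
from plant import r
c=r.capture("scene");np.savez("scene4.npz",**c);c=c["frame"][130:250,180:280,::-1]
cv2.imwrite("pics/hung.png",cv2.resize(c,None,fx=5,fy=5,interpolation=cv2.INTER_CUBIC))
# arc waypoints relative to tool at head 98: pivot, radius 115
A=np.array([.5802,-.1250])
for H in range(98,190,8):
    g=np.radians(H-180+90);u=np.array([np.cos(g),np.sin(g)]);print(H,(A-.115*u).round(4))
E
```

```text
time_s: 13.85
tcp_pos: [0.5001, -0.1363, 0.1881]
eef_rot: [-137.1, 89.7, -129.2]
contact_force: [-0.5, 0.2, -0.5]
gripper_width: 0.0218
time_s: 14.35
tcp_pos: [0.4652, -0.1411, 0.1935]
eef_rot: [-135.5, 89.7, -127.5]
contact_force: [0.7, 0.6, 0.4]
gripper_width: 0.0221
t 14.35 tcp [ 0.4652 -0.1411  0.1935] head 97.93 tilt [-0.16 -0.2 ] q [  7.   5. -27.   0. -58. -89.] F [0.7 0.6 0.4] w 0.0221
dp [ 5.4  0.5 35.8] twist -0.1
98 [ 0.4663 -0.141 ]
106 [ 0.4697 -0.1567]
114 [ 0.4751 -0.1718]
122 [ 0.4827 -0.1859]
130 [ 0.4921 -0.1989]
138 [ 0.5032 -0.2105]
146 [ 0.5159 -0.2203]
154 [ 0.5298 -0.2284]
162 [ 0.5447 -0.2344]
170 [ 0.5602 -0.2383]
178 [ 0.5762 -0.2399]
186 [ 0.5922 -0.2394]
```

View pics/hung.png

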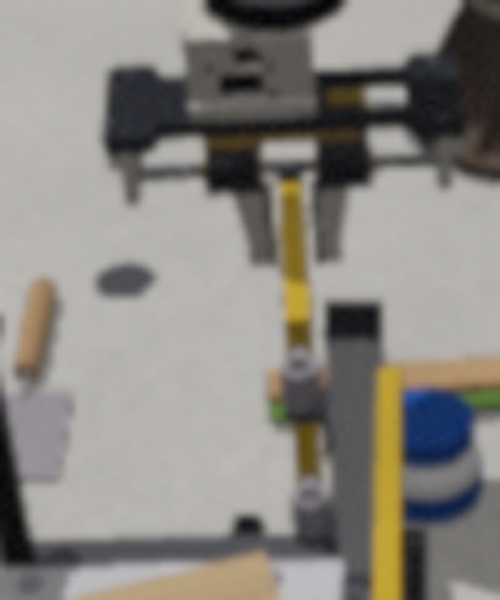

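Both knuckles sit on their brackets ((300,380) and (310,510) in the crop) and the open fingers straddle the rail. I'll swing it about the pin axis at a radius of 115 mm.

```bash

python3 -m jog '{"fingers":[0.25,0.25,0.25,0.25,0.25],"dp":[[0,-7,0],[0,-16,1],[0,-25,3],[0,-35,5.5],[0,-44,9]],"twist":[-3,-8,-12.5,-17.5,-22.5]}' 
python3 -c "from h import *;goal(.4810,-.1833,.1935,120.5)"
python3 -m jog '{"fingers":[0.25,0.25,0.25,0.25,0.25],"dp":[[0,-10,0.4],[0,-20,1.7],[0,-30,4],[0,-39,7],[0,-46,10]],"twist":[-5,-10,-15,-20,-23.5]}' 
python3 -c "from h import *;goal(.5147,-.2195,.1935,145.3)"
```

```text
time_s: 14.9
tcp_pos: [0.4807, -0.1838, 0.1937]
eef_rot: [-154.9, 89.8, -124.3]
contact_force: [-0.5, 1.6, -0.6]
gripper_width: 0.0219
t 14.9 tcp [ 0.4807 -0.1838  0.1937] head 120.64 tilt [-0.14 -0.21] q [  1.   8. -24.   0. -59. -61.] F [-0.5  1.6 -0.6] w 0.0219
dp [0.2 0.3 0.5] twist 0.1
time_s: 15.4
tcp_pos: [0.5132, -0.2187, 0.1936]
eef_rot: [-179.1, 89.7, -124.8]
contact_force: [-0.7, -0.2, -0.5]
gripper_width: 0.0222
t 15.4 tcp [ 0.5132 -0.2187  0.1936] head 144.33 tilt [-0.15 -0.21] q [ -3.  12. -18.   0. -60. -33.] F [-0.7 -0.2 -0.5] w 0.0222
dp [ 0.1 -1.6  0.2] twist -1.0
```

```bash

python3 -m jog '{"fingers":[0.25,0.25,0.25,0.25,0.25],"dp":[[0,-10,0.5],[0,-20,2],[0,-30,4],[0,-38,6.5],[0,-44,8.6]],"twist":[-5,-10,-15,-19.5,-22.5]}' 
python3 - <<'E'
from h import *
goal(.5541,-.2370,.1935,167)
from plant import r
o=[]
for n,(x,y,w,h) in (("top",(300,130,110,110)),("scene",(150,120,90,110))):
    c=r.capture(n);o.append(cv2.resize(c["frame"][y:y+h,x:x+w,::-1],None,fx=4,fy=4,interpolation=cv2.INTER_CUBIC))
cv2.imwrite("pics/sw.png",np.hstack(o))
E
```

```text
time_s: 15.9
tcp_pos: [0.5546, -0.2376, 0.1933]
eef_rot: [156.3, 89.7, -126.7]
contact_force: [-1.0, 0.3, 0.2]
gripper_width: 0.0224
t 15.9 tcp [ 0.5546 -0.2376  0.1933] head 167.0 tilt [-0.16 -0.22] q [ -5.  16. -13.   0. -61.  -9.] F [-1.   0.3  0.2] w 0.0224
dp [-0.2  0.6  0.5] twist 0.0
```

View pics/sw.png

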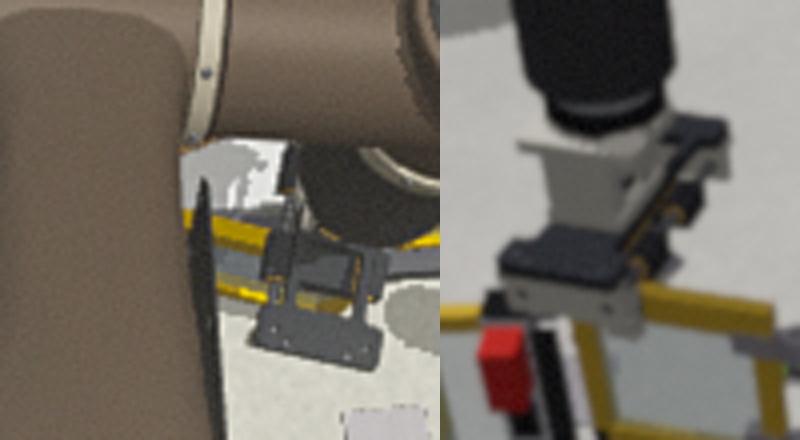

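The gate follows cleanly (yellow rail between the fingers) and is about 17° from shut, with nothing in its way. I'll close slowly.

```bash

python3 -m jog '{"fingers":[0.25,0.25,0.25,0.25,0.25],"dp":[[0,-4,0.1],[0,-8,0.3],[0,-12,0.6],[0,-16,1.1],[0,-19,1.5]],"twist":[-2,-4,-6,-8,-9.5]}' 
python3 -m jog '{"fingers":[0.25,0.25,0.25,0.25,0.25],"dp":[[0,-2,0],[0,-4,0.1],[0,-6,0.2],[0,-8,0.3],[0,-10,0.4]],"twist":[-1,-2,-3,-4,-5]}' 
python3 -c "from h import *;goal(.5882,-.2397,.1935,184)"
```

```text
time_s: 16.5
tcp_pos: [0.5734, -0.2403, 0.193]
eef_rot: [143.5, 89.7, -130.1]
contact_force: [-0.3, 1.2, 0.4]
gripper_width: 0.0217
time_s: 17.0
tcp_pos: [0.5833, -0.2405, 0.1929]
eef_rot: [135.7, 89.7, -132.9]
contact_force: [-1.2, 1.7, 0.2]
gripper_width: 0.022
t 17.0 tcp [ 0.5833 -0.2405  0.1929] head -178.58 tilt [-0.19 -0.21] q [ -5.  19.  -9.   0. -62.   6.] F [-1.2  1.7  0.2] w 0.022
dp [-0.6 -4.9  0.6] twist -2.6
```

```bash

python3 -m jog '{"fingers":[0.25,0.25,0.25,0.25,0.25],"dp":[[0,-1.5,0],[0,-3,0],[0,-4,0],[0,-5,0],[0,-6,0]],"twist":[-0.6,-1.2,-1.8,-2.4,-2.6]}' 
python3 -c "from h import *;goal(.5882,-.2397,.1935,184)"
```

```text
time_s: 17.5
tcp_pos: [0.5894, -0.2402, 0.1928]
eef_rot: [132.1, 89.7, -133.9]
contact_force: [-2.1, 0.7, 0.8]
gripper_width: 0.0218
t 17.5 tcp [ 0.5894 -0.2402  0.1928] head -175.95 tilt [-0.19 -0.2 ] q [ -5.  19.  -9.   0. -63.   8.] F [-2.1  0.7  0.8] w 0.0218
dp [-0.7  1.1  0.6] twist 0.0
```

```bash

python3 -m jog '{"fingers":[0.25,0.25,0.25,0.25,0.25],"dp":[[0,-1,0],[0,-2,0],[0,-3,0],[0,-4,0],[0,-4,0]],"twist":[0,0,0,0,0]}' 
python3 -c "from h import *;goal(.5882,-.2397,.1935,184)"
```

```text
time_s: 18.0
tcp_pos: [0.5932, -0.24, 0.1929]
eef_rot: [129.2, 89.7, -136.8]
contact_force: [-2.6, 0.3, 0.9]
gripper_width: 0.022
t 18.0 tcp [ 0.5932 -0.24    0.1929] head -175.95 tilt [-0.22 -0.21] q [ -4.  19.  -8.   0. -63.   8.] F [-2.6  0.3  0.9] w 0.022
dp [-0.6  5.   0.7] twist 0.0
```

```bash

python3 -m jog '{"fingers":[0.25,0.25,0.25,0.25,0.25],"dp":[[0,-0.8,0],[0,-1.6,0],[0,-2.4,0],[0,-3,0],[0,-3,0]],"twist":[0,0,0,0,0]}' 
python3 -c "from h import *;goal(.5882,-.2397,.1935,184)"
python3 -m jog '{"fingers":[0.25,0.25,0.25,0.25,0.25],"dp":[[0,-0.6,0],[0,-1.2,0],[0,-1.8,0],[0,-2.4,0],[0,-2.4,0]],"twist":[0,0,0,0,0]}' 
python3 - <<'E'
from h import *
goal(.5882,-.2397,.1935,184)
from plant import r
c=r.capture("scene")["frame"][150:260,150:280,::-1]
cv2.imwrite("pics/cl.png",cv2.resize(c,None,fx=5,fy=5,interpolation=cv2.INTER_CUBIC))
E
```

```text
time_s: 18.5
tcp_pos: [0.5934, -0.2401, 0.1927]
eef_rot: [106.0, 89.4, -160.0]
contact_force: [-11.1, 0.5, 6.4]
gripper_width: 0.0224
t 18.5 tcp [ 0.5934 -0.2401  0.1927] head -175.99 tilt [-0.53 -0.19] q [ -4.  20.  -8.   0. -63.   8.] F [-11.1   0.5   6.4] w 0.0224
dp [-0.8  5.1  0.8] twist 0.0
time_s: 19.0
tcp_pos: [0.5933, -0.2402, 0.1926]
eef_rot: [99.1, 89.2, -166.9]
contact_force: [-10.6, 0.3, 6.0]
gripper_width: 0.0219
t 19.0 tcp [ 0.5933 -0.2402  0.1926] head -176.01 tilt [-0.81 -0.19] q [ -4.  20.  -8.   0. -64.   8.] F [-10.6   0.3   6. ] w 0.0219
dp [-0.9  5.1  0.8] twist -0.0
```

View pics/cl.png

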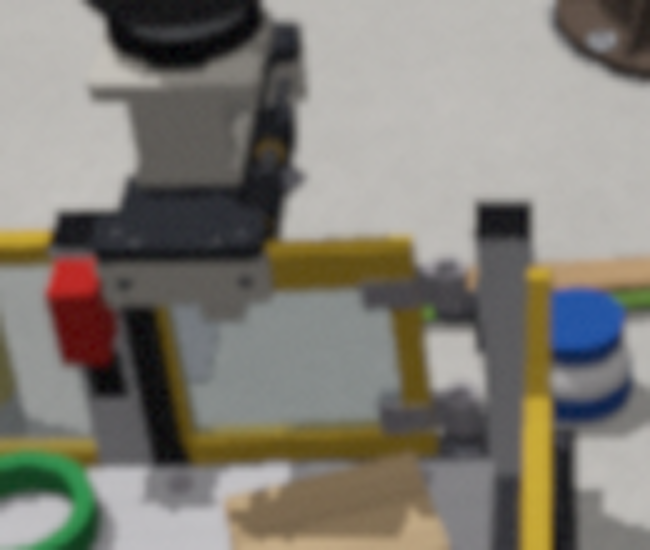

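The gate is almost shut, with its free rail at (170,400) against the dark latch post. 11 N at this radius suggests it's resting on the catch bolt, so I'll push a little harder.

```bash

python3 -m jog '{"fingers":[0.25,0.25,0.25,0.25,0.25],"dp":[[0,-2,0],[0,-3,0],[0,-4,0],[0,-4.5,0],[0,-5,0]],"twist":[0,0,0,0,0]}' 
python3 -c "from h import *;goal(.5882,-.2397,.1935,184)"
```

```text
time_s: 19.55
tcp_pos: [0.5934, -0.2402, 0.1924]
eef_rot: [93.1, 88.6, -173.0]
contact_force: [-19.8, 0.8, 11.9]
gripper_width: 0.0221
t 19.55 tcp [ 0.5934 -0.2402  0.1924] head -176.06 tilt [-1.34 -0.17] q [ -4.  20.  -7.   0. -64.   8.] F [-19.8   0.8  11.9] w 0.0221
dp [-1.   5.2  0.8] twist -0.1
```

There's no more movement at 20 N, so it may already be past the catch and against the rubber stop. I'll test this by backing off until the inner finger pulls gently on the rail.

```bash

python3 -m jog '{"fingers":[0.25,0.25,0.25,0.25,0.25],"dp":[[0,1,0],[0,2,0],[0,3,0],[0,4,0],[0,4,0]],"twist":[0,0,0,0,0]}' 
python3 -c "from h import *;goal(.5882,-.2397,.1935,184)"
python3 -m jog '{"fingers":[0.25,0.25,0.25,0.25,0.25],"dp":[[0,1,0],[0,2,0],[0,3,0],[0,4,0],[0,4,0]],"twist":[0,0,0,0,0]}' 
python3 -c "from h import *;goal(.5882,-.2397,.1935,184)"
```

```text
time_s: 20.05
tcp_pos: [0.5897, -0.2403, 0.1924]
eef_rot: [93.2, 88.7, -172.9]
contact_force: [-0.3, 0.1, 0.9]
gripper_width: 0.0222
t 20.05 tcp [ 0.5897 -0.2403  0.1924] head -176.05 tilt [-1.32 -0.16] q [ -4.  20.  -8.   0. -64.   8.] F [-0.3  0.1  0.9] w 0.0222
dp [-1.1  1.5  0.7] twist -0.1
time_s: 20.55
tcp_pos: [0.5856, -0.2406, 0.1926]
eef_rot: [93.2, 88.7, -172.8]
contact_force: [-0.6, 0.4, 0.1]
gripper_width: 0.0219
t 20.55 tcp [ 0.5856 -0.2406  0.1926] head -176.05 tilt [-1.31 -0.17] q [ -5.  19.  -8.   0. -64.   8.] F [-0.6  0.4  0.1] w 0.0219
dp [-1.  -2.6  0.8] twist -0.1
```

```bash

python3 -m jog '{"fingers":[0.25,0.25,0.25,0.25,0.25],"dp":[[0,0.5,0],[0,1,0],[0,1.5,0],[0,2,0],[0,2.2,0]],"twist":[0,0,0,0,0]}' 
python3 -c "from h import *;goal(.5882,-.2397,.1935,184)"
python3 -m jog '{"fingers":[0.25,0.25,0.25,0.25,0.25],"dp":[[0,0.5,0],[0,1,0],[0,1.5,0],[0,1.5,0],[0,1.5,0]],"twist":[0,0,0,0,0]}' 
python3 -c "from h import *;goal(.5882,-.2397,.1935,184)"
```

```text
time_s: 21.05
tcp_pos: [0.5837, -0.2408, 0.1927]
eef_rot: [93.5, 88.7, -172.5]
contact_force: [1.4, -0.4, -1.3]
gripper_width: 0.0219
t 21.05 tcp [ 0.5837 -0.2408  0.1927] head -176.05 tilt [-1.28 -0.17] q [ -5.  19.  -8.   0. -64.   8.] F [ 1.4 -0.4 -1.3] w 0.0219
dp [-0.9 -4.5  0.8] twist -0.1
time_s: 21.55
tcp_pos: [0.5829, -0.2408, 0.1928]
eef_rot: [94.1, 88.8, -172.0]
contact_force: [4.8, 0.0, -2.2]
gripper_width: 0.0219
t 21.55 tcp [ 0.5829 -0.2408  0.1928] head -176.04 tilt [-1.2  -0.17] q [ -5.  19.  -9.   0. -64.   8.] F [ 4.8  0.  -2.2] w 0.0219
dp [-0.8 -5.3  0.7] twist -0.0
```

The gate resists the pull: 4.8 N with under 1 mm of give, where it swung freely before. The catch is holding. I'll centre the fingers and rise away.

```bash

python3 -m jog '{"fingers":[0.25,0.25,0.25,0.25,0.25],"dp":[[0,-2,0],[0,-4,0],[0,-5,0],[0,-5,0],[0,-5,0]],"twist":[0,0,0,0,0]}' 
python3 -m jog '{"fingers":[0.25,0.28,0.3,0.3,0.3],"dp":[[-4,0,0],[-12,0,0],[-24,0,0],[-40,0,0],[-60,0,0]],"twist":[0,0,0,0,0]}' 
python3 -m jog '{"fingers":[0.3,0.3,0.3,0.3,0.3],"dp":[[-20,20,0],[-40,50,0],[-60,80,0],[-80,110,0],[-90,140,0]],"twist":[0,0,0,0,0]}' 
python3 - <<'E'
from h import *
goal(.5882,-.2397,.1935,184)
from plant import r
import time
T=r.capture("top");S=r.capture("scene");np.savez("top9.npz",**T);np.savez("scene9.npz",**S)
a=cv2.resize(T["frame"][:,:,::-1],(800,600))[150:450];b=cv2.resize(S["frame"][170:270,70:300,::-1],(690,300),interpolation=cv2.INTER_CUBIC)
cv2.imwrite("pics/fin.png",np.vstack([a,cv2.copyMakeBorder(b,0,0,0,110,0)]))
E
```

```text
time_s: 22.05
tcp_pos: [0.5877, -0.2405, 0.1926]
eef_rot: [93.8, 88.8, -172.2]
contact_force: [-0.2, 0.4, 0.7]
gripper_width: 0.0218
time_s: 22.55
tcp_pos: [0.5888, -0.2403, 0.2539]
eef_rot: [93.8, 88.7, -172.2]
contact_force: [-0.6, 0.2, -0.0]
gripper_width: 0.0262
time_s: 23.05
tcp_pos: [0.4504, -0.2501, 0.3501]
eef_rot: [99.2, 88.9, -166.8]
contact_force: [-0.0, -0.6, -0.2]
gripper_width: 0.0261
t 23.05 tcp [ 0.4504 -0.2501  0.3501] head -176.03 tilt [-1.03 -0.24] q [ -7.   3.  -8.   0. -80.  11.] F [-0.  -0.6 -0.2] w 0.0261
dp [ 154.1 -141.     1.3] twist -0.0
```

View pics/fin.png

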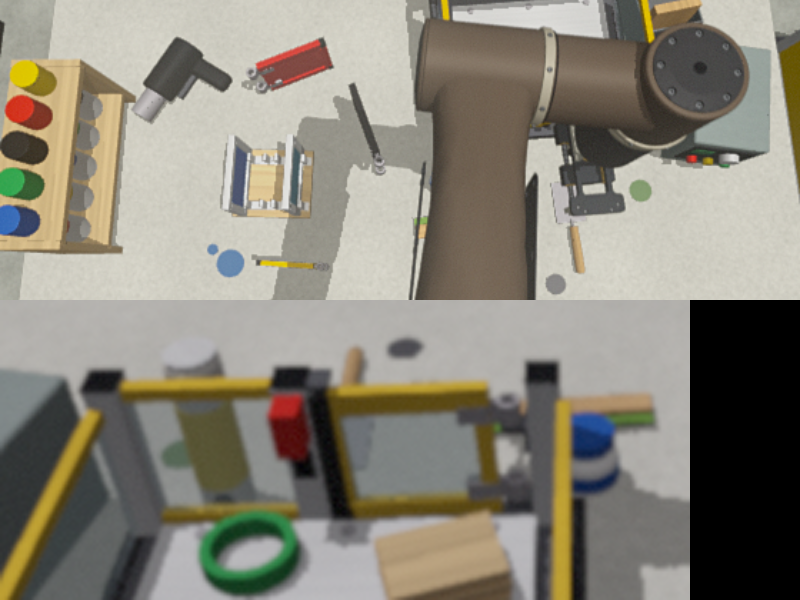

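The gate is shut between the posts, with its free top corner under the keeper at (318,385) and both knuckles on their brackets. Screens, tub, can, tape and blanks haven't moved, so I'll hand the job in.

```bash
python3 -c "
from plant import r
print(r.get_state()['time_s'],r.close_job())"
```

```text
the job is handed in; nothing more can be done
23.15 None
```

The gate is hung on both pins and shut, and the catch is holding it. I handed the job in at 23.2 s of the 58 s limit, with the arm clear of everything.

- **Lifting and hanging:** I lifted the gate straight up out of the middle rack slot, clear of both screens. I brought it to the pins about 86° open. The first touch on the pin tapers pushed back with about 6 N, so I shifted the gate 2 mm towards the robot, and it then lowered freely.
- **Fully home:** it stopped at tool height 0.1876 m (0.188 m expected), and the force rose as the brackets took the weight.
- **Closing:** I swung it shut slowly with the fingers loosely around the top rail. I saw no clear force peak as it passed the catch. The gate then stopped solidly; my hardest push, made before I realised it was already shut, was about 20 N.
- **Catch check:** a gentle pull back met 4.8 N with under 1 mm of movement, so the catch is holding. The catch bolt itself could not be seen.
- **Final pictures:** the gate is shut under the keeper with both knuckles on their brackets. The screens, tub, can, tape and blanks look unmoved. The arm partly hid the squeegee and spatula in the top view.

The two cameras disagreed by about 2–4 mm in depth. I viewed 12 pictures, two over the budget of 10.

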